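# Turn the tube rotator's wheel by its spokes until the red-capped tube stands upright

## Robot

A 6-joint arm with a two-finger parallel gripper is mounted at the origin on the work surface. World frame = base frame: x ahead of the robot, y to its left, z up, the work surface at z = 0. Lengths are in m, angles in degrees, forces in N, time in s.
With the tool pointing down it reaches from about 0.25 to 0.725 m from the base axis. Payload 9.7 kg.
Tool frame: the origin (TCP) lies midway between the tips of the shut fingers; the grasp point (between the pads) lies 19 mm behind it (bot.hold_point_z is the distance from the TCP to the grasp point, in m); z points along the fingers, y is the line along which they close (so a half turn about z gives the same grasp; the last joint's range is limited). The gripper opens to 85 mm and grips with 20 to 120 N. Pads are 22 mm wide; open, the fingers measure 114 mm over their backs; the gripper's body (76 mm by 85 mm) begins 54 mm behind the grasp point. The pads swing forward as they close: fully open they stand 13 mm farther back than shut.
Start: joints at [65.317, 4.979, 10.078, 95.1, 0, 90], TCP at [0.23, 0.5, 0.231] pointing down, gripper open.
Joint ranges: [-179.16, 179.16], [-48.56, 103.87], [-65.8, 70.77], [-126.05, 130.52], [-82.76, 87.17], [-180, 180]. Speed limits (degrees/s): [127.2, 127.2, 147.25, 180, 180, 180].

## Interface

Orientations are given as [roll, pitch, yaw] about the fixed x, y, z axes, in that order (R = Rz(yaw) Ry(pitch) Rx(roll)).
In Python, from workcell import bot gives the robot as it stands.
- The arm moves only by the tool play_rows, never from a script. Its argument "steps" is a list that holds one entry, the list of rows, each a list of 4 numbers: the shift along the tool's x, y, z in m, then the turn about the tool's z in rad. In form: [[[tx, ty, tz, yaw], ...]]. A call has exactly 5 rows; each row shifts and turns the commanded pose from where the row before left it, along the tool's axes as they then stand; what a row does not reach is not made up. A row lasts 1/12 s, in which the tool goes at most 41.7 mm and 7.16 degrees, less where a joint would pass 70% of its speed; a pose out of reach is approached as far as the arm can. A call is refused whole if a number of a shift passes 0.0417 or a number of a turn 0.125, either way. A call with a gripper value outside its range is refused whole. "gripper" is the finger opening in m, from 0 to 0.0854, set as the call begins (left out, the last holds). The fingers move at their own pace and stop on an object; "squeeze" is the grip in N (left out, the last holds). Time passes only in rows, so rows that do not move let the fingers close, or fill a call up. It gives the time, the measured TCP pose, the force, the opening and the grip force at its end, in the units of the state.
- bot.get_obs(): the state, without advancing time (a new reading comes with each control period).
- bot.camera(name): name is "side" or "top" or "wrist"; returns a dict with "img" (400x640x3 uint8, blue, green, red), "vfov" (degrees; the focal length in pixels is half the picture's height over the tangent of half this angle, whatever the lens; pixels are square), "cx", "cy" (the principal point, pixels), "xyz" and "attitude" of the camera in the world. Camera axes: x right, y down, z forward; pixel columns grow to the right and rows downward; lengths in m; the calibration is good to about 2 mm. A picture is of the moment at which its call begins. There is no depth.
- bot.job_done(): hands the job in; it is judged then, once.
The state is a dict: "time": time; "q": joint angles; "qd": joint speeds; "joint_efforts": joint torques, N m; "ee_pos": TCP position; "tcp_rot": TCP orientation; "wrist_force": force on the tool from outside, world axes, zero at the start; "torque": the same for the moment, N m; "opening": finger opening in m; "grasp_force": force on a finger pad.
Only numpy, scipy, OpenCV 4.12 (cv2) and the standard library are available. Lean on these libraries where they do the work, as an engineer would, in place of code of your own. Each camera call takes 0.05 s, during which the arm holds its last target. There are 200 camera calls.

## Task

The tube rotator is switched off. With a fingertip, push its wheel round by the spokes, one after another, until the red-capped tube points straight up, ready to be uncapped, and leave it standing there. Push gently, do not grip the wheel, and do not shift the rotator or anything else on the bench.

Things in the scene. Friction and masses are not known exactly. Their poses are not given: they have to be found in the camera images.
- rotator: Tube rotator loose on rubber feet, 4.5 kg: white housing 140 x 120 mm (local x -75 to 65, y +-60 mm), top 235 mm high, on a foot plate (x -85 to 130, y +-90 mm, 14 mm high). Origin on the bench under the housing; z up, x along the axle from housing to wheel. The wheel hangs before the +x face, centre at x 115 mm
- wheel (a joint): Wheel angle q about the rotator's local +x, unlimited both ways; 0 (or any whole turn, 2 pi) when the red-capped tube points straight up; at q it points to (0, -sin q, cos q) in the rotator's axes. The wheel is balanced; a slipping clutch (0.15 N m: 2 N at a spoke's outer part) holds it wherever it is left, it does not coast or swing back
- axle (a point): Centre of the wheel, 185 mm above the bench, in the middle of the spokes' depth. Six equal spokes every 60 degrees, no rim: grey channels 20 mm wide in the turning direction, 24 mm deep along the axle, from the hub to radius 115 mm; open gaps between. Hub radius 34 mm; the wheel clears the bench by 43 mm
- red_cap (a point): Centre of the red cap's outer face, 142 mm from the axle; axes are the wheel's, z pointing from the axle out along the red-capped tube. A tube lies fixed in each spoke, cap outward: tube 16 mm across showing from radius 115 to 128 mm, cap 22 mm across from 128 to 142 mm. One spoke carries the red cap, five have blue caps
- amber_bottle: loose amber bottle with a black cap, 60 mm across, 135 mm high; origin at the centre of its underside. To be left alone
- tube_rack: loose orange tube rack 75 x 135 x 62 mm holding four capped tubes that reach 119 mm high; origin at the centre of its underside. To be left alone
- sample_cell: loose polished steel cylinder, 42 mm across, 96 mm high; origin at the centre of its underside. To be left alone
- cuvette_box: loose white box with a blue lid, 64 x 107 x 40 mm; origin at the centre of its underside. To be left alone
- beaker: loose glass beaker, 68 mm across, 85 mm high; origin at the centre of its underside. To be left alone
- screwdriver: loose screwdriver 170 mm long, lying; origin under its middle. To be left alone
- black_plunger: loose black plastic stopper, 56 mm across, 87 mm high; origin at the centre of its underside. To be left alone

How it is judged (in metres and radians):
On the way:
1. the fingers push the wheel and the red-capped tube, which starts pointing down, comes up past level (height (world z) of red_cap above 0.2 m and contact force between the fingers and rotator above 0.4 N), for 0.05 s.
At the end, for the whole second after the job is handed in: The red-capped tube points straight up to within 0.1 rad (about 6 degrees), cap at the top, the wheel is at rest, and the rotator stands upright within 20 mm of where it was (angle between red_cap's own z axis and vertical below 0.1 rad and height (world z) of red_cap above 0.31 m and velocity of joint wheel between -0.05 and 0.05 rad/s and distance of rotator from where it was at the start of the episode below 0.02 m and angle between rotator's own z axis and vertical below 0.03 rad); the robot touches nothing.
It fails at once if the fingers press on the wheel or rotator with more than 25 N (pushed hard, or gripped) (contact force between the fingers and rotator above 25 N).
It fails at once if the rotator is shifted or lifted by more than 20 mm, or tipped (distance of rotator from where it was at the start of the episode above 0.02 m or angle between rotator's own z axis and vertical above 0.1 rad).
It fails at once if another thing on the bench is shifted by more than 20 mm (distance of any of amber_bottle, tube_rack, sample_cell, cuvette_box, beaker, screwdriver, black_plunger from where it was at the start of the episode above 0.02 m).
It also fails if it takes over 54 s, if anything falls off the work surface, if the arm or the gripper's body presses on something with over 40 N, if the wrist force passes 120 N, or if a joint passes its speed limit or range.

## Working session

There is one attempt and no reset: what is moved stays moved. The work goes in short steps, Python scripts to look and compute and a tool call to move; the robot and the scene stay as the last step left them, time stands still between calls to the robot, and variables do not carry over. Pictures are saved under pics/ and viewed, at most 10 in all, crops included, and the job is handed in when it is done.

Besides the shell and the picture viewer there is one more tool, called as name(argument=value, ...) on one line, values as JSON. play_rows: Moves the arm, as the interface text tells. Its arguments: {"type":"object","properties":{"steps":{"type":"array","items":{"type":"array","items":{"type":"array","items":{"type":"number"}}}},"gripper":{"type":"number"},"squeeze":{"type":"number"}},"required":["steps"]}

```bash
mkdir -p pics; ls
python3 - <<'E'
from workcell import bot
import cv2
for n in ("side","top"):
    c=bot.camera(n); cv2.imwrite(f"pics/{n}0.png",c["img"]); print(n,c["vfov"],c["cx"],c["cy"],c["xyz"],c["attitude"])
o=bot.get_obs(); print(o)
E
```

```text
pics
side 52.0709029784338 317.57031102988225 192.23531551393248 [ 1.09930091 -0.45637958  1.08613281] [-143.29817759   -0.4059139    50.56085339]
top 45.88871379428997 328.878120115896 197.9489323623801 [ 0.45147091 -0.03657382  1.519515  ] [-175.07199753    0.37363768  -91.04102088]
{'time': 0.1, 'q': array([6.53183784e+01, 5.00719136e+00, 1.00388219e+01, 9.51011555e+01,
       3.44655475e-04, 9.00001788e+01]), 'qd': array([ 0.05332451, -0.01577714,  0.0423738 ,  0.01348764,  0.08421619,
       -0.01025329]), 'joint_efforts': array([-2.04432763e-03, -5.21560407e+01,  4.65653694e+01,  1.59733160e-02,
       -1.10880674e-05, -1.25182237e-05]), 'ee_pos': array([0.22957331, 0.4995543 , 0.23065971]), 'tcp_rot': array([-1.79930475e+02, -3.44438289e-04,  1.55318199e+02]), 'wrist_force': array([-0.31551634, -0.12376657, -0.0195065 ]), 'torque': array([0.01272428, 0.06585992, 0.04388534]), 'grasp_force': 0.0, 'opening': 0.08539866939003836}
```

View pics/side0.png

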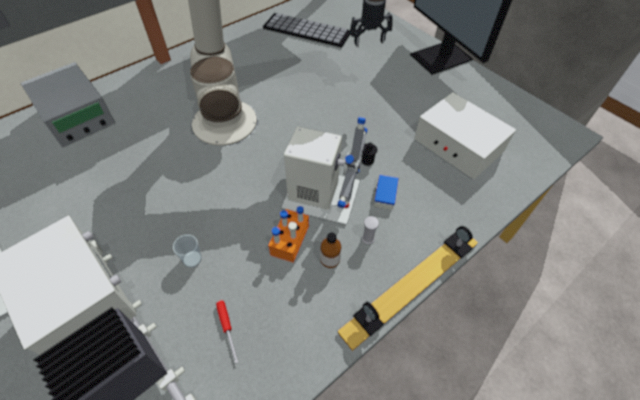

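View pics/top0.png

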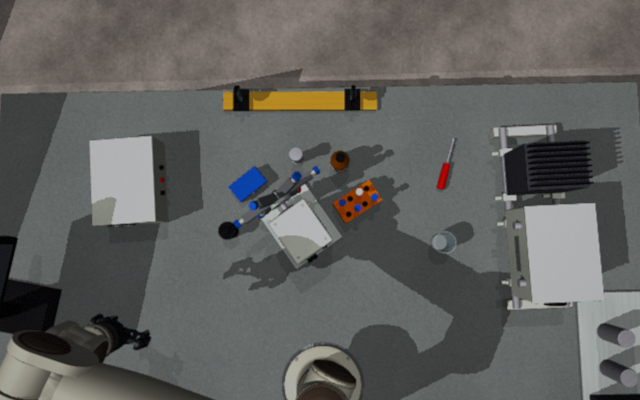

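The side view shows the rotator near (315,170), with its wheel edge-on at (355,165). The top view shows the housing near (300,230) and the wheel line running from about (235,225) to (318,170). I'll zoom in.

```bash
cat > h.py <<'E'
import numpy as np, cv2
from scipy.spatial.transform import Rotation as R
class Cam:
    def __init__(s,c):
        s.f=200/np.tan(np.radians(c["vfov"]/2)); s.cx,s.cy=c["cx"],c["cy"]
        s.p=np.array(c["xyz"]); s.R=R.from_euler("xyz",c["attitude"],degrees=True).as_matrix()
    def proj(s,X):
        q=(np.atleast_2d(X)-s.p)@s.R; return np.c_[s.cx+s.f*q[:,0]/q[:,2], s.cy+s.f*q[:,1]/q[:,2]]
    def at(s,u,v,z):
        d=s.R@np.array([(u-s.cx)/s.f,(v-s.cy)/s.f,1]); return s.p+d*(z-s.p[2])/d[2]
def rot(x,y,th,P):
    return R.from_euler("z",th).apply(np.atleast_2d(P))+[x,y,0]
def caps(q): return np.array([[.115,-.142*np.sin(q+k*np.pi/3),.185+.142*np.cos(q+k*np.pi/3)] for k in range(6)])
E
python3 - <<'E'
from h import *
from workcell import bot
a=cv2.imread("pics/top0.png")[130:280,205:395]; b=cv2.imread("pics/side0.png")[105:275,250:420]
a=cv2.resize(a,None,fx=4,fy=4,interpolation=cv2.INTER_CUBIC)[:600]; b=cv2.resize(b,None,fx=3.5,fy=3.5,interpolation=cv2.INTER_CUBIC)
cv2.imwrite("pics/a.png",a);cv2.imwrite("pics/b.png",b)
E
```

```text
(no output)
```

View pics/a.png

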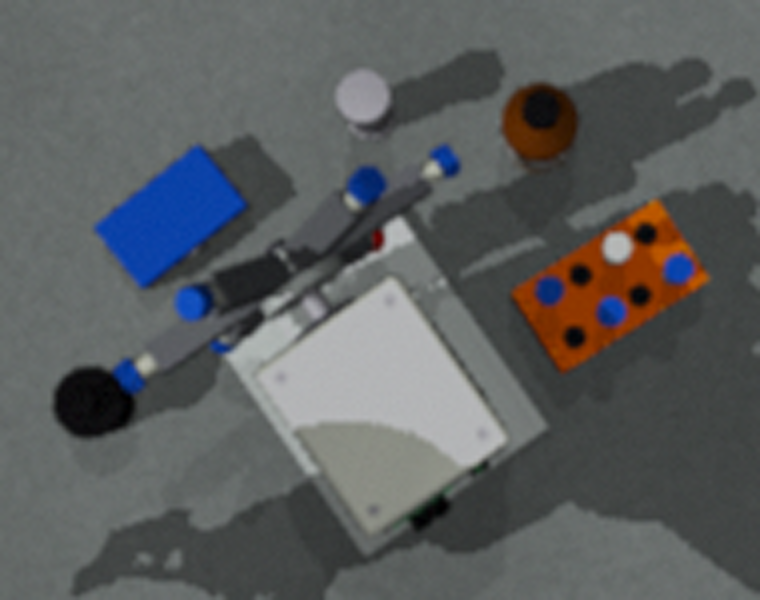

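View pics/b.png

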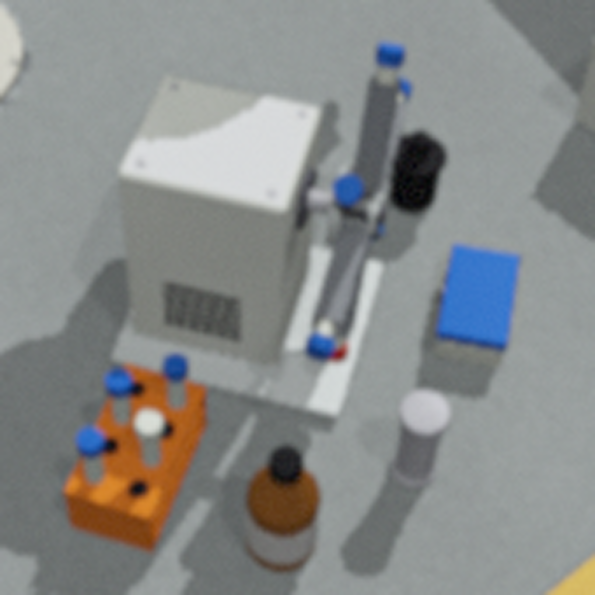

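Run:
```python
from h import *
from workcell import bot
from scipy.optimize import least_squares
T=Cam(bot.camera("top")); S=Cam(bot.camera("side"))
t=lambda u,v:(205+u/4,130+v/4); s=lambda u,v:(250+u/3.5,105+v/3.5)
H=np.array([[.065,.06,.235],[.065,-.06,.235],[-.075,.06,.235],[-.075,-.06,.235]])
Th=np.array([t(257,372),t(390,278),t(375,535),t(507,440)])
Sh=np.array([s(322,106),s(293,207),s(170,77),s(122,172)]) 
# caps k: red=0 ; angle q+60k
Tc={0:t(377,238),5:t(445,160),4:t(367,185),3:t(193,302),2:t(128,376),1:t(222,345)}
Sc={5:s(320,346),4:s(348,190),3:s(390,53),0:s(338,352)}
def F(p):
    C=rot(*p[:3],caps(p[3]) *1.0)
    Cm=rot(*p[:3],caps(p[3])+ (np.array([[.115,0,.185]])-caps(p[3]))*7/142) # cap mid
    h=rot(*p[:3],H)
    r=[(T.proj(h)-Th),(S.proj(h)-Sh)]
    r+=[T.proj(Cm[k])-v for k,v in Tc.items()]+[S.proj(Cm[k])-v for k,v in Sc.items() if k!=0]
    return np.vstack(r).ravel()
for q0 in (1.8,2.4,2.9,3.4):
    f=least_squares(F,[*T.at(300,230,.235)[:2],.63,q0],loss="soft_l1"); print(f.cost,f.x,np.degrees(f.x[2:]))
    if q0==2.4: print(f.fun.reshape(-1,2).round(1)); 
p=f.x
# other things base positions from top camera, by their top centre
for n,uv,z in [("cell",t(363,97),.096),("bottle",t(542,108),.135),("box",t(170,216),.04),("rack",t(610,285),.062),("plunger",t(92,402),.087),("screwdriver",(446,163),.01),("beaker",(444,241),.085)]:
    w=T.at(*uv,z)[:2]; c,s_=np.cos(p[2]),np.sin(p[2]); d=w-p[:2]
    print(n,w.round(3),"local",np.round([c*d[0]+s_*d[1],-s_*d[0]+c*d[1]],3))
```

```text
14.996897851654179 [0.47809685 0.05234522 0.60029955 2.70506706] [ 34.39463054 154.98892599]
14.996897851653523 [0.47809685 0.05234522 0.60029955 2.70506707] [ 34.39463061 154.98892645]
[[-2.  -0.3]
 [ 0.8 -2.3]
 [-1.9  1.3]
 [ 1.3 -0.8]
 [ 0.2 -0.5]
 [-2.2  0.9]
 [-2.4 -1.9]
 [-2.   0. ]
 [-2.6  0.1]
 [-0.5  0. ]
 [-0.4 -0.4]
 [ 0.  -0.2]
 [ 0.1  0.1]
 [-0.1 -1.7]
 [-0.1 -0.1]
 [-0.1 -0.4]
 [-0.3  0.3]]
14.996897851656227 [0.47809685 0.05234522 0.60029953 2.70506707] [ 34.39462948 154.98892648]
14.996897851653344 [0.47809685 0.05234522 0.60029955 2.70506708] [ 34.39463072 154.98892692]
cell [0.71  0.069] local [ 0.201 -0.117]
bottle [ 0.692 -0.066] local [ 0.11  -0.219]
box [0.628 0.227] local [0.222 0.059]
rack [ 0.565 -0.118] local [-0.024 -0.19 ]
plunger [0.482 0.278] local [0.131 0.184]
screwdriver [ 0.688 -0.409] local [-0.087 -0.499]
beaker [ 0.438 -0.375] local [-0.274 -0.33 ]
```

Fit: the rotator is at (0.478, 0.052) with yaw 34.4°, and the red spoke is at q≈155°. Caps fit to under 0.5 px.

Plan: close the fingers and keep the tool vertical with its y along the axle. Sweep the tip at z≈0.27 towards local +y over the top of the wheel, spoke by spoke: 75°, 60°, then 20° on the red one. At that height the gripper body clears everything.

play_rows(steps=[[[0,0,-0.03,0.108],[0,0,-0.03,0.108],[0,0,-0.03,0.108],[0,0,-0.03,0.108],[0,0,-0.03,0.108]]], gripper=0)

```text
time: 0.62
ee_pos: [0.2295, 0.4994, 0.3826]
tcp_rot: [-180.0, 0.0, 124.1]
wrist_force: [0.9, 0.3, 0.6]
opening: 0.0256
grasp_force: 0.0
```

play_rows(steps=[[[-0.03,0,0,0],[-0.04,0.01,0,0],[-0.04,0.01,0,0],[-0.04,0.01,0,0],[-0.04,0.01,0,0]]])

```text
time: 1.03
ee_pos: [0.371, 0.3642, 0.3813]
tcp_rot: [180.0, -0.0, 124.4]
wrist_force: [0.5, 1.6, 0.0]
opening: 0.0003
grasp_force: 0.0
```

play_rows(steps=[[[-0.04,0.01,0,0],[-0.04,0.01,0,0],[-0.04,0.006,0,0],[-0.04,0,0,0],[-0.03,0,0,0]]])

```text
time: 1.45
ee_pos: [0.5003, 0.2209, 0.3807]
tcp_rot: [-179.9, 0.0, 124.3]
wrist_force: [0.1, 0.9, -0.2]
opening: -0.0003
grasp_force: 0.0
```

play_rows(steps=[[[-0.04,0,0,0],[-0.04,0,0,0],[-0.04,0,0,0],[-0.04,0,0,0],[-0.04,0,0,0]]])

```text
time: 1.87
ee_pos: [0.6123, 0.0564, 0.3813]
tcp_rot: [180.0, 0.0, 124.4]
wrist_force: [1.3, 0.1, -0.2]
opening: 0.0001
grasp_force: 0.0
```

play_rows(steps=[[[-0.04,0,0,0],[-0.014,0,0,0],[0,0,0,0],[0,0,0,0],[0,0,0,0]]])

```text
time: 2.28
ee_pos: [0.6419, 0.0143, 0.3813]
tcp_rot: [-180.0, -0.0, 124.4]
wrist_force: [-0.0, -0.5, 0.7]
opening: 0.0004
grasp_force: 0.0
```

```bash
cat >> h.py <<'E'
P0=np.array([.4781,.0523]); TH=.6003
def loc(w):
    c,s=np.cos(TH),np.sin(TH); d=np.array(w[:2])-P0
    return np.round([c*d[0]+s*d[1],-s*d[0]+c*d[1],w[2]-.185],4)
E
python3 - <<'E'
from h import *
from workcell import bot
o=bot.get_obs(); print(o["ee_pos"],o["tcp_rot"],loc(o["ee_pos"]))
c=bot.camera("side"); cv2.imwrite("pics/c.png",cv2.resize(c["img"][60:260,230:450],None,fx=3,fy=3,interpolation=cv2.INTER_CUBIC))
E
```

```text
[0.64189004 0.01428599 0.38129172] [-1.79997319e+02 -1.76068080e-02  1.24391461e+02] [ 0.1137 -0.1239  0.1963]
```

View pics/c.png

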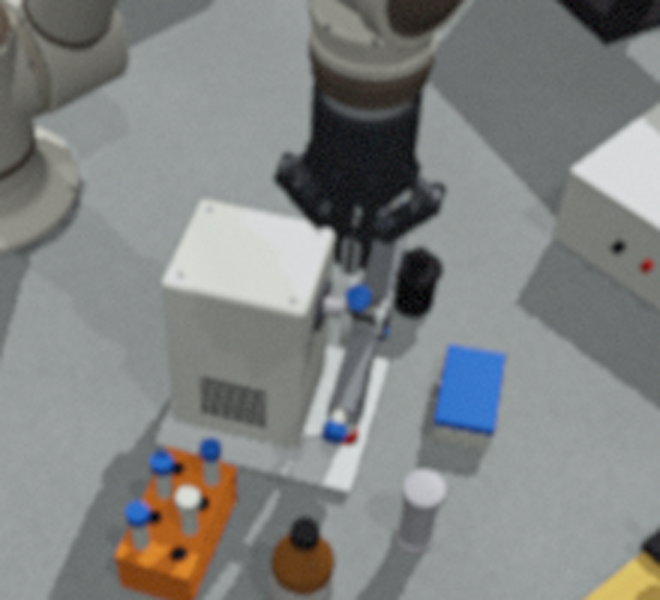

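play_rows(steps=[[[0,0,0.028,0],[0,0,0.028,0],[0,0,0.028,0],[0,0,0.027,0],[0,0,0,0]]])

```text
time: 2.75
ee_pos: [0.6395, 0.015, 0.2655]
tcp_rot: [-179.6, -0.3, 124.5]
wrist_force: [-0.9, 0.5, -1.6]
opening: -0.0
grasp_force: 0.0
```

play_rows(steps=[[[0.008,0,0,0],[0.008,0,0,0],[0.008,0,0,0],[0.01,0,0,0],[0.01,0,0,0]]])

```text
time: 3.17
ee_pos: [0.6175, 0.051, 0.2735]
tcp_rot: [179.8, 0.1, 124.4]
wrist_force: [1.7, -1.5, 2.3]
opening: 0.0002
grasp_force: 1.1
```

```bash
cat >> h.py <<'E'
def wheel(bot):
    "wheel q (deg) candidates from blue blobs, both cameras: coarse search in predicted cap colours"
    out=[]
    for n in ("side","top"):
        c=bot.camera(n); C=Cam(c); hsv=cv2.cvtColor(c["img"],cv2.COLOR_BGR2HSV)
        B=cv2.inRange(hsv,(105,120,50),(130,255,255)); Rd=cv2.inRange(hsv,(0,120,50),(8,255,255))|cv2.inRange(hsv,(172,120,50),(180,255,255))
        out.append((C,cv2.GaussianBlur(B.astype(np.float32)/255,(0,0),1.5),cv2.GaussianBlur(Rd.astype(np.float32)/255,(0,0),1.5)))
    qs=np.radians(np.arange(0,360,1)); sc=[]
    for q in qs:
        K=caps(q); K=K+(np.array([[.115,0,.185]])-K)*7/142; W=rot(*P0,TH,K); s=0
        for C,B,Rd in out:
            uv=C.proj(W).astype(np.float32)
            g=lambda I,p: cv2.getRectSubPix(I,(1,1),tuple(map(float,p)))[0,0]
            s+=2*g(Rd,uv[0])+sum(g(B,p) for p in uv[1:])
        sc.append(s)
    i=np.argsort(sc)[::-1][:4]; return np.degrees(qs[i]).round(),np.array(sc)[i].round(2)
E
python3 - <<'E'
from h import *
from workcell import bot
o=bot.get_obs(); print(loc(o["ee_pos"]),o["wrist_force"],wheel(bot))
E
```

```text
[ 0.1143 -0.0798  0.0885] [ 1.68423229 -1.54568781  2.26687197] (array([144., 145., 143., 146.]), array([4.99, 4.96, 4.84, 4.84], dtype=float32))
```

Contact made: the wheel has gone from q 155° to 144° with a force of about 3 N. I'll continue the stroke.

play_rows(steps=[[[0.01,0,0,0],[0.01,0,0,0],[0.01,0,0,0],[0.01,0,0,0],[0.01,0,0,0]]])

```text
time: 3.68
ee_pos: [0.5885, 0.0922, 0.2712]
tcp_rot: [-180.0, -0.0, 124.4]
wrist_force: [2.9, -0.8, 1.4]
opening: -0.0
grasp_force: 0.0
```

play_rows(steps=[[[0.01,0,0,0],[0.01,0,0,0],[0.01,0,0,0],[0.01,0,0,0],[0.01,0,0,0]]])

```text
time: 4.1
ee_pos: [0.5602, 0.1333, 0.2713]
tcp_rot: [-180.0, 0.0, 124.4]
wrist_force: [1.9, -0.9, -0.5]
opening: -0.0003
grasp_force: 0.8
```

Run:
```python
from h import *
from workcell import bot
o=bot.get_obs(); print(loc(o["ee_pos"]),o["wrist_force"],wheel(bot))
```

```text
[0.1136 0.0205 0.0863] [ 1.86802918 -0.93836618 -0.53080703] (array([93., 94., 92., 95.]), array([5.87, 5.82, 5.77, 5.68], dtype=float32))
```

play_rows(steps=[[[0.01,0,0,0],[0.008,0,0,0],[0.005,0,0,0],[0,0,0,0],[-0.008,0,0,0]]])

```text
time: 4.62
ee_pos: [0.552, 0.1459, 0.2717]
tcp_rot: [180.0, -0.0, 124.5]
wrist_force: [-0.4, 0.1, -0.5]
opening: -0.0001
grasp_force: 0.0
```

play_rows(steps=[[[0,0,-0.03,0],[0,0,-0.03,0],[0,0,-0.02,0],[0,0,0,0],[0,0,0,0]]])

```text
time: 5.03
ee_pos: [0.5533, 0.1445, 0.3522]
tcp_rot: [179.9, 0.0, 124.3]
wrist_force: [-0.6, -0.1, -0.2]
opening: 0.0001
grasp_force: 0.0
```

play_rows(steps=[[[-0.03,0,0,0],[-0.04,0,0,0],[-0.04,0,0,0],[-0.03,0,0,0],[0,0,0,0]]])

```text
time: 5.45
ee_pos: [0.6339, 0.0245, 0.3476]
tcp_rot: [-179.8, -0.1, 124.1]
wrist_force: [-0.5, 1.3, 0.8]
opening: 0.0001
grasp_force: 0.0
```

Run:
```python
from h import *
from workcell import bot
o=bot.get_obs(); print(loc(o["ee_pos"]),o["wrist_force"],wheel(bot))
```

```text
[ 0.1129 -0.1109  0.1626] [-0.46183676  1.29192371  0.76313127] (array([82., 83., 81., 84.]), array([4.65, 4.61, 4.58, 4.49], dtype=float32))
```

play_rows(steps=[[[0,0,0.03,0],[0,0,0.03,0],[0,0,0.02,0],[0,0,0,0],[0.015,0,0,0]]])

```text
time: 5.97
ee_pos: [0.6224, 0.0412, 0.27]
tcp_rot: [-179.8, -0.1, 124.3]
wrist_force: [0.1, 0.2, 1.1]
opening: -0.0002
grasp_force: 0.0
```

play_rows(steps=[[[0.01,0,0,0],[0.01,0,0,0],[0.01,0,0,0],[0.01,0,0,0],[0.01,0,0,0]]])

```text
time: 6.38
ee_pos: [0.5943, 0.084, 0.272]
tcp_rot: [180.0, 0.0, 124.4]
wrist_force: [1.0, -1.5, -0.6]
opening: -0.0
grasp_force: 0.0
```

play_rows(steps=[[[0.01,0,0,0],[0.01,0,0,0],[0.01,0,0,0],[0.01,0,0,0],[0.01,0,0,0]]])

```text
time: 6.8
ee_pos: [0.5659, 0.125, 0.2712]
tcp_rot: [-180.0, 0.0, 124.4]
wrist_force: [2.5, -1.4, -1.1]
opening: 0.0002
grasp_force: 0.8
```

Run:
```python
from h import *
from workcell import bot
o=bot.get_obs(); print(loc(o["ee_pos"]),o["wrist_force"],wheel(bot))
```

```text
[0.1135 0.0104 0.0862] [ 2.50591263 -1.43686084 -1.07248003] (array([39., 40., 38., 41.]), array([6.22, 6.18, 6.13, 6.05], dtype=float32))
```

play_rows(steps=[[[0.01,0,0,0],[0.01,0,0,0],[0.01,0,0,0],[0.003,0,0,0],[0,0,0,0]]])

```text
time: 7.32
ee_pos: [0.5473, 0.1525, 0.2716]
tcp_rot: [180.0, -0.0, 124.4]
wrist_force: [0.1, 0.3, 0.3]
opening: -0.0003
grasp_force: 0.0
```

play_rows(steps=[[[-0.01,0,0,0],[0,0,-0.03,0],[0,0,-0.03,0],[0,0,-0.02,0],[0,0,0,0]]])

```text
time: 7.73
ee_pos: [0.5544, 0.1426, 0.3557]
tcp_rot: [179.7, 0.1, 124.3]
wrist_force: [-0.6, 0.3, 0.6]
opening: 0.0
grasp_force: 0.0
```

play_rows(steps=[[[-0.03,0,0,0],[-0.04,0,0,0],[-0.04,0,0,0],[-0.03,0,0,0],[0,0,0,0]]])

```text
time: 8.15
ee_pos: [0.6353, 0.0225, 0.3483]
tcp_rot: [-179.8, -0.0, 124.1]
wrist_force: [-0.5, 0.7, -0.4]
opening: 0.0003
grasp_force: 0.0
```

play_rows(steps=[[[0,0,0.03,0],[0,0,0.03,0],[0,0,0.02,0],[0,0,0,0],[0,0,0,0]]])

```text
time: 8.57
ee_pos: [0.6321, 0.0273, 0.2706]
tcp_rot: [-179.9, -0.1, 124.4]
wrist_force: [0.6, 0.6, 1.4]
opening: 0.0
grasp_force: 0.0
```

Run:
```python
from h import *
from workcell import bot
o=bot.get_obs(); print(loc(o["ee_pos"]),o["wrist_force"],wheel(bot))
```

```text
[ 0.1129 -0.1076  0.0856] [0.61502406 0.56706153 1.44485929] (array([24., 23., 25., 22.]), array([3.68, 3.63, 3.58, 3.54], dtype=float32))
```

play_rows(steps=[[[0.014,0,0,0],[0.01,0,0,0],[0.01,0,0,0],[0.01,0,0,0],[0.01,0,0,0]]])

```text
time: 9.08
ee_pos: [0.602, 0.0731, 0.2726]
tcp_rot: [179.9, 0.1, 124.4]
wrist_force: [1.8, -1.0, 0.6]
opening: 0.0001
grasp_force: 0.0
```

play_rows(steps=[[[0.01,0,0,0],[0.008,0,0,0],[0.004,0,0,0],[0,0,0,0],[0,0,0,0]]])

```text
time: 9.5
ee_pos: [0.5895, 0.0908, 0.2713]
tcp_rot: [-180.0, -0.0, 124.4]
wrist_force: [-0.4, -0.6, -0.1]
opening: -0.0001
grasp_force: 0.0
```

Run:
```python
from h import *
from workcell import bot
o=bot.get_obs(); print(loc(o["ee_pos"]),o["wrist_force"],wheel(bot))
```

```text
[ 0.1136 -0.0312  0.0863] [-0.36052289 -0.584253   -0.14364172] (array([  0., 240.,   1., 180.]), array([3.94, 3.93, 3.9 , 3.89], dtype=float32))
```

play_rows(steps=[[[-0.02,0,0,0],[-0.02,0,0,0],[-0.03,0,0,0],[-0.03,0,0,0],[-0.03,0,0,0]]])

```text
time: 10.02
ee_pos: [0.6637, -0.0183, 0.2713]
tcp_rot: [-180.0, -0.0, 124.4]
wrist_force: [1.7, -0.0, 0.6]
opening: 0.0001
grasp_force: 0.0
```

```bash
cat > m.py <<'E'
from h import *
from workcell import bot
from scipy.optimize import least_squares
o=bot.get_obs(); print(loc(o["ee_pos"]),wheel(bot))
obs=[]
for n in ("side","top"):
    c=bot.camera(n); C=Cam(c); hsv=cv2.cvtColor(c["img"],cv2.COLOR_BGR2HSV)
    if n=="side": cv2.imwrite("pics/s_%d.png"%(o["time"]*100),cv2.resize(c["img"][60:260,230:450],None,fx=3,fy=3,interpolation=cv2.INTER_CUBIC))
    M={0:cv2.inRange(hsv,(0,120,50),(8,255,255))|cv2.inRange(hsv,(172,120,50),(180,255,255)),1:cv2.inRange(hsv,(105,120,50),(130,255,255))}
    K=caps(0); K=K+(np.array([[.115,0,.185]])-K)*7/142; uv=C.proj(rot(*P0,TH,K))
    for k in range(6):
        N,_,st,ce=cv2.connectedComponentsWithStats(M[min(k,1)])
        for i in range(1,N):
            if st[i,4]>8 and st[i,4]<150 and np.linalg.norm(ce[i]-uv[k])<14: obs.append((C,k,ce[i])); print(n,k,ce[i].round(1),uv[k].round(1),st[i,4])
def F(q):
    K=caps(q[0]); K=K+(np.array([[.115,0,.185]])-K)*7/142; W=rot(*P0,TH,K)
    return np.concatenate([C.proj(W[k])[0]-u for C,k,u in obs])
f=least_squares(F,[0.],loss="soft_l1"); print(np.degrees(f.x),f.fun.reshape(-1,2).round(1).tolist())
E
python3 m.py; ls pics
```

```text
[ 0.1133 -0.1631  0.0863] (array([4., 3., 5., 2.]), array([4.62, 4.61, 4.49, 4.49], dtype=float32))
side 2 [341.4 210.4] [341.8 210.1] 20
side 4 [363.4 148.4] [359.7 151.9] 10
top 0 [272.6 190.5] [270.8 192. ] 68
top 4 [241.1 220.1] [247.3 221.5] 90
top 5 [241.1 220.1] [238.4 219.6] 90
[3.70500492] [[0.6, -0.0], [-3.2, 0.9], [1.0, -0.5], [4.6, 2.1], [-1.9, -1.6]]
a.png
b.png
c.png
s_1001.png
side0.png
top0.png
```

q is about 4°, which agrees with the finger geometry (cap 9 mm short of vertical). I'll nudge it about 9 mm further, to TCP local y = -0.022.

play_rows(steps=[[[0.04,0,0,0],[0.035,0,0,0],[0.03,0,0,0],[0.02,0,0,0],[0,0,0,0]]])

```text
time: 10.63
ee_pos: [0.5901, 0.0899, 0.2728]
tcp_rot: [179.9, -0.0, 124.6]
wrist_force: [-0.3, -0.0, -0.0]
opening: 0.0002
grasp_force: 0.0
```

play_rows(steps=[[[0.005,0,0,0],[0.005,0,0,0],[0.004,0,0,0],[0,0,0,0],[0,0,0,0]]])

```text
time: 11.05
ee_pos: [0.5847, 0.0977, 0.2712]
tcp_rot: [-180.0, -0.0, 124.4]
wrist_force: [1.1, 0.5, -0.7]
opening: 0.0
grasp_force: 0.0
```

Run:
```python
from h import *
from workcell import bot
o=bot.get_obs(); print(loc(o["ee_pos"]),o["wrist_force"])
```

```text
[ 0.1136 -0.0228  0.0862] [ 1.0824684   0.50776462 -0.6762774 ]
```

play_rows(steps=[[[-0.02,0,0,0],[-0.03,0,0,0],[-0.04,0,0,0],[-0.04,0,0,0],[-0.04,0,0,0]]])

```text
time: 11.47
ee_pos: [0.6813, -0.0443, 0.2713]
tcp_rot: [180.0, -0.0, 124.4]
wrist_force: [1.6, 1.0, 1.1]
opening: -0.0
grasp_force: 0.0
```

play_rows(steps=[[[-0.03,0,-0.03,0],[-0.02,0,-0.03,0],[0,0,-0.03,0],[0,0,0,0],[0,0,0,0]]])

```text
time: 11.88
ee_pos: [0.7029, -0.0703, 0.3333]
tcp_rot: [179.9, 0.1, 124.3]
wrist_force: [0.6, 0.5, -0.8]
opening: -0.0001
grasp_force: 0.0
```

```bash
python3 m.py; cp $(ls -t pics/s_*|head -1) pics/last.png
```

```text
[ 0.1163 -0.2281  0.1483] (array([359., 358.,   0.,   1.]), array([5.45, 5.38, 5.37, 5.19], dtype=float32))
side 1 [346.7 179. ] [344.6 180.9] 11
side 2 [341.2 210.1] [341.8 210.1] 24
top 0 [270.  192.2] [270.8 192. ] 68
top 1 [308.  169.5] [309.5 169.5] 40
top 2 [308.  169.5] [311.6 176.1] 40
top 4 [240.9 220.6] [247.3 221.5] 88
top 5 [240.9 220.6] [238.4 219.6] 88
[-1.44330894] [[-1.9, 0.7], [0.5, -0.1], [-0.3, 0.6], [0.9, 0.2], [4.0, 6.1], [7.1, 0.5], [-2.9, -0.6]]
```

View pics/last.png

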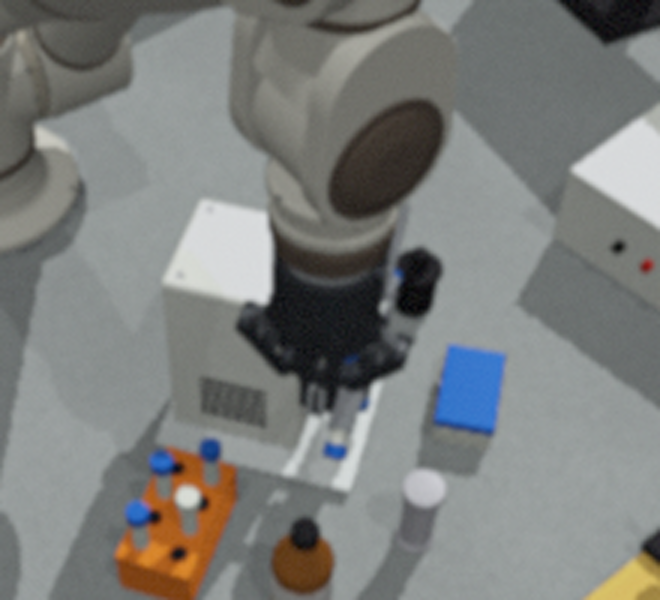

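The view shows the rotator and bench items unmoved. In the top camera the red cap is at (270.0, 192.2), against (270.8, 192.0) predicted for upright, so it is within about 1.5°. The arm is clear, so I'm handing in.

```bash
python3 -c "
from workcell import bot
print(bot.job_done())"
```

```text
the job is handed in; nothing more can be done
None
```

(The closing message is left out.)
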